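Assemble a sample cell and hold a probe in its guide

ROBOT

A 7-joint arm with a two-finger parallel gripper is mounted at the origin on a cart in front of the work surface, level with it; the furniture and walls round the work are solid. World frame = base frame: x ahead of the robot, y to its left, z up, the work surface at z = 0. Lengths are in m, angles in rad, forces in N, time in s.
With the tool pointing down it reaches from about 0.35 to 0.9 m from the base axis. Payload 8.1 kg.
Tool frame: the origin (TCP) lies midway between the tips of the shut fingers; the grasp point (between the pads) lies 19 mm behind it; z points along the fingers, y is the line along which they close (so a half turn about z gives the same grasp; the last joint's range is limited). The gripper opens to 92 mm and grips with 3 to 60 N. Pads are 19 mm wide; open, the fingers measure 130 mm over their backs; the gripper's body (75 mm by 190 mm) begins 47 mm behind the grasp point.
Start: joints at [-0.103, 0.434, 0.025, 1.573, -0.012, 1.134, -0.075], TCP at [0.625, -0, 0.227] pointing down, gripper open.
Joint ranges: [-2.62, 2.62], [-0.44, 2.09], [-1.27, 1.32], [0.08, 2.57], [-1.32, 4.46], [0.12, 2], [-2.74, 2.74]. Speed limits (rad/s): [2.22, 2.22, 3.01, 3.01, 3.14, 3.14, 3.14].

INTERFACE

Orientations are given as [roll, pitch, yaw] about the fixed x, y, z axes, in that order (R = Rz(yaw) Ry(pitch) Rx(roll)).
In Python, from bench import bot, imaging gives the robot as it stands.
- The arm moves only by the tool apply_moves, never from a script. Its argument "commands" is a list of rows, each a list of 7 numbers: the opening, from 0 (shut) to 1 (fully open), then the shift along the world's x, y, z in cm, then the turn, a rotation vector about the world's x, y, z in rad. A call has 1 to 12 rows; each row shifts and turns the commanded pose from where the row before left it; what a row does not reach is not made up. A row lasts 1/10 s, in which the tool goes at most 50 mm and 8.59 degrees, less where a joint would pass 70% of its speed; a pose out of reach is approached as far as the arm can. A call with a gripper value outside its range is refused whole. The fingers move at their own pace and stop on an object; the grip force is fixed at half the most. Time passes only in rows, so rows that do not move let the fingers close. It gives the time, the measured TCP pose, the force, the opening and the grip force at its end, in the units of the state.
- bot.read_state(): the state, without advancing time (a new reading comes with each control period).
- imaging.get_image(name): name is "scene" or "side" or "wrist"; returns a dict with "image" (384x512x3 uint8, red, green, blue), "z_map" (384x512 float32, m along the optical axis (not along the pixel's ray), 0 where there is no reading), "mtx" (3x3 intrinsics, pixels), "pose" (4x4, takes a point from camera to world coordinates). Camera axes: x right, y down, z forward; pixel columns grow to the right and rows downward; lengths in m; the calibration is good to about 2 mm. A picture is of the moment at which its call begins.
- bot.close_job(): hands the job in; it is judged then, once.
The state is a dict: "clock": time; "qpos": joint angles; "dq": joint speeds; "effort": joint torques, N m; "tcp_pos": TCP position; "orientation": TCP orientation; "ft_force": force on the tool from outside, world axes, zero at the start; "torque": the same for the moment, N m; "gripper_width": finger opening in m; "gripper_force": force on a finger pad.
Only numpy, scipy, OpenCV 4.12 (cv2) and the standard library are available. Lean on these libraries where they do the work, as an engineer would, in place of code of your own. Each camera call takes 0.05 s, during which the arm holds its last target. There are 200 camera calls.

TASK

Set the blue sample cup into the round pocket of the dark nest block and let go, then seat the orange guide disc squarely on the cup, boss upward, and let go. Next take the probe out of its stand by its black handle, lower its rod through the hole of the disc without touching the disc or the cup, and finish still holding it there: upright, still and centred in the hole, the red band on its rod level with the hole's top rim. Leave the petri dish, timer and bottle where they are.

Things in the scene. Friction and masses are not known exactly. Their poses are not given: they have to be found in the camera images.
- nest: Dark steel block 90 x 90 x 27 mm fixed to the bench, with a round pocket 56 mm across and 15 mm deep in its top (3 mm chamfer at the mouth). Origin: centre of its underside; z up.
- nest_pocket (a point): Centre of the pocket's floor, 12 mm above the bench.
- sample_cup: Loose blue open cup, 50 mm outer diameter, 42 mm tall, inner diameter 42 mm, floor 6 mm thick, about 90 g, standing upright on the bench. Origin: centre of its underside; z up. Seated in the pocket its origin is 12 mm above the bench, its rim at 54 mm, and 27 mm of it stand out of the block.
- guide_disc: Loose orange disc, 60 g, upright on the bench. From below: spigot 33 mm wide, 5 mm high (enters the cup with 3 to 4 mm play), flange 50 mm wide, 8 mm thick (rests on the cup's rim), boss 32 mm wide, 20 mm high (grasp here). An 18 mm hole runs through along z. Origin: centre of the spigot's underside, z up. Seated, the origin is 37 mm above the cup's origin, 49 above the bench; its top at 82.
- bore_top (a point): Centre of the hole at the top face of the boss, 33 mm above the disc's origin.
- bore_bottom (a point): Centre of the hole at the spigot's underside: the disc's origin.
- probe_stand: Probe stand fixed to the bench: grey round foot 80 mm across and 8 mm thick, aluminium column 40 mm across up to 100 mm above the bench with an upright 11 mm hole in which the probe hangs. Origin: centre of its underside.
- probe: Loose probe, 80 g, upright in the stand, tip 11 mm above the bench: round-tipped steel rod 8 mm wide, 89 mm long; collar 30 mm wide, 6 mm thick, resting on the column; round black handle 24 mm wide, 50 mm long (95 to 145 mm above the tip). Raise it 90 mm to leave the stand. Origin: the rod's tip; z along the rod to the handle.
- probe_band (a point): Middle of the 16 mm tall red band on the rod, on its axis, 54 mm above the tip.
- probe_grip (a point): Middle of the handle's grip, on the axis, 125 mm above the tip.
- petri: Bystander: loose round petri dish, 57 mm across, 14 mm tall. Origin: centre of its underside.
- timer: Bystander: loose white lab timer 62 x 62 x 19 mm. Origin: centre of its underside.
- bottle: Bystander: loose small bottle with a blue cap, 56 mm across, 104 mm tall. Origin: centre of its underside.
There are look-alikes about, which are no part of the job. Of the things that look like the guide_disc, take the one that is farthest from the robot's base at the start.

How it is judged:
On the way, in this order (a step that is already met when the one before it is completed fails the run):
1. the cup stands fully down in the nest's pocket, released (horizontal distance between sample_cup and nest_pocket below 0.0045 m and z of sample_cup in the frame of nest between 0.01 and 0.0138 m and angle between sample_cup's own z axis and vertical below 0.05 rad and contact force between the fingers and sample_cup below 0.1 N), for 0.2 s.
2. the guide disc is seated flat on the cup in the nest, released (horizontal distance between sample_cup and nest_pocket below 0.0045 m and z of sample_cup in the frame of nest between 0.01 and 0.0138 m and angle between sample_cup's own z axis and vertical below 0.05 rad and horizontal distance between guide_disc and sample_cup below 0.006 m and z of guide_disc in the frame of sample_cup between 0.035 and 0.0388 m and angle between guide_disc's own z axis and vertical below 0.06 rad and contact force between the fingers and guide_disc below 0.1 N), for 0.2 s.
At the end, for the whole second after the job is handed in: Cup down in the pocket, disc flat on the cup (both within 2 mm in height, 4.5 and 6 mm of centre); the fingers hold the probe still, within 0.1 rad of upright, band within 3.5 mm of the hole's axis and 8 mm of its rim's height, tip within 4.5 mm of the axis, touching neither disc nor cup (horizontal distance between sample_cup and nest_pocket below 0.0045 m and z of sample_cup in the frame of nest between 0.01 and 0.0138 m and angle between sample_cup's own z axis and vertical below 0.05 rad and horizontal distance between guide_disc and sample_cup below 0.006 m and z of guide_disc in the frame of sample_cup between 0.035 and 0.0388 m and angle between guide_disc's own z axis and vertical below 0.06 rad and horizontal distance between probe_band and bore_top below 0.0035 m and z of probe_band in the frame of guide_disc between 0.025 and 0.041 m and angle between probe's own z axis and vertical below 0.1 rad and linear speed of probe below 0.01 m/s and contact force between the fingers and probe above 1 N and contact force between probe and guide_disc below 0.05 N and contact force between probe and sample_cup below 0.05 N and horizontal distance between probe and bore_bottom below 0.0045 m); the arm keeps its last pose, push and grip.
It fails at once if the probe touches the guide disc (contact force between probe and guide_disc above 0.3 N).
It fails at once if the probe touches the cup (contact force between probe and sample_cup above 0.3 N).
It fails at once if a bystander is moved by more than 20 mm (distance of any of petri, timer, bottle from where it was at the start of the episode above 0.02 m).
It also fails if it takes over 72 s, if anything falls off the work surface, if the arm or the gripper's body presses on something with over 40 N, if the wrist force passes 120 N, or if a joint passes its speed limit or range.

## Working session

There is one attempt and no reset: what is moved stays moved. The work goes in short steps, Python scripts to look and compute and a tool call to move; the robot and the scene stay as the last step left them, time stands still between calls to the robot, and variables do not carry over. Pictures are saved under pics/ and viewed, at most 14 in all, crops included, and the job is handed in when it is done.

Besides the shell and the picture viewer there is one more tool, called after ">>>" as name(argument=value, ...) on one line, values as JSON. apply_moves: Moves the arm, as the interface text tells. Its arguments: {"type":"object","properties":{"commands":{"type":"array"}},"required":["commands"]}

```bash
mkdir -p pics; cat > h.py <<'E'
import numpy as np, cv2
from bench import bot, imaging
def grab(n,save=None):
    d=imaging.get_image(n)
    if save: cv2.imwrite('pics/'+save,d['image'][:,:,::-1])
    z=d['z_map'];h,w=z.shape;v,u=np.mgrid[:h,:w];K=d['mtx']
    P=np.dstack([(u-K[0,2])/K[0,0]*z,(v-K[1,2])/K[1,1]*z,z])
    d['P']=P@d['pose'][:3,:3].T+d['pose'][:3,3]
    d['P'][z==0]=np.nan
    return d
def ray(d,u,v,zp):
    r=d['pose'][:3,:3]@np.linalg.inv(d['mtx'])@[u,v,1];o=d['pose'][:3,3]
    return o+r*(zp-o[2])/r[2]
E
python3 - <<'E'
from h import *
a=grab('scene');b=grab('side');c=grab('wrist')
cv2.imwrite('pics/a.png',a['image'][:,:,::-1])
cv2.imwrite('pics/b.png',np.vstack([np.hstack([cv2.resize(x['image'],(400,300)) for x in (b,c)])])[:,:,::-1])
for x in(a,b,c): print(x['pose'].round(3).tolist(),x['mtx'].round(1).tolist())
print(bot.read_state())
E
```

```text
[[-0.62, -0.587, 0.52, 0.035], [-0.784, 0.462, -0.414, 0.529], [0.002, -0.665, -0.747, 0.82], [0.0, 0.0, 0.0, 1.0]] [[391.0, 0.0, 262.0], [0.0, 391.0, 194.7], [0.0, 0.0, 1.0]]
[[0.972, -0.077, 0.221, 0.249], [-0.233, -0.408, 0.883, -0.96], [0.022, -0.91, -0.414, 0.626], [0.0, 0.0, 0.0, 1.0]] [[376.9, 0.0, 249.5], [0.0, 376.9, 186.7], [0.0, 0.0, 1.0]]
[[1.0, 0.0, -0.002, 0.624], [-0.0, -0.955, -0.296, 0.08], [-0.002, 0.296, -0.955, 0.383], [0.0, 0.0, 0.0, 1.0]] [[346.3, 0.0, 256.1], [0.0, 346.3, 193.0], [0.0, 0.0, 1.0]]
{'clock': 0.15, 'qpos': array([-0.10259259,  0.43504057,  0.02499629,  1.57385531, -0.01156361,
        1.13397592, -0.07507754]), 'dq': array([-0.00089759, -0.0014789 , -0.00145767, -0.00358215,  0.00273328,
        0.00036348, -0.00066027]), 'effort': array([ 9.13879558e-04, -6.68263149e+01,  9.85680185e-01, -3.14695251e+01,
       -6.03506877e-02,  3.94195947e-02,  8.07748006e-05]), 'tcp_pos': array([ 6.24638311e-01, -7.47895063e-05,  2.26152085e-01]), 'orientation': array([-3.14046669e+00,  1.46375145e-04,  1.57073846e+00]), 'ft_force': array([-0.21516725, -0.22816908,  0.69713115]), 'torque': array([ 0.0262101, -0.0248769,  0.0153823]), 'gripper_force': 0.0, 'gripper_width': 0.09186600475587754}
```

View pics/a.png

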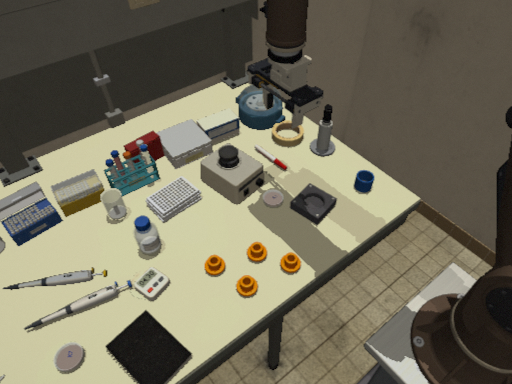

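View pics/b.png

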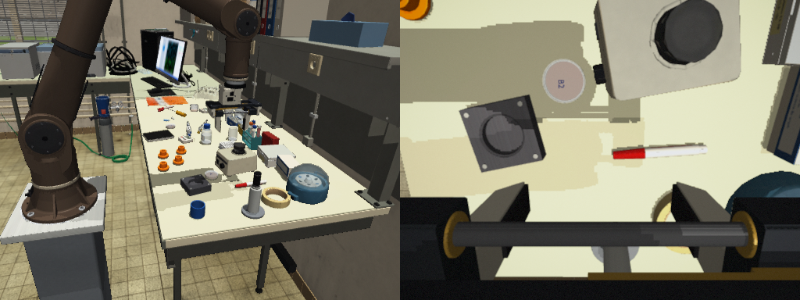

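Scene view: the cup is at (364,181), nest (314,203), probe in its stand (325,130), petri (272,198), timer (152,283) and bottle (147,233). There are four orange discs, at (215,265), (257,252), (247,286) and (290,263). I'll measure each of them.

```bash
python3 - <<'E'
from h import *
for n in('scene','side'):
    d=grab(n); P=d['P']; hsv=cv2.cvtColor(d['image'],cv2.COLOR_RGB2HSV)
    print(n)
    for name,lo,hi in(('orange',(8,200,120),(18,255,255)),('blue',(100,150,30),(118,255,255)),('dark',(0,0,0),(180,255,75))):
        m=cv2.inRange(hsv,lo,hi)
        m[~((P[:,:,0]>.3)&(P[:,:,0]<.95)&(abs(P[:,:,1])<.7)&(P[:,:,2]>.008)&(P[:,:,2]<.2))]=0
        k,l,s,c=cv2.connectedComponentsWithStats(m)
        for i in range(1,k):
            if s[i,4]<60: continue
            q=P[l==i]; zt=np.percentile(q[:,2],97); t=q[q[:,2]>zt-.004]
            mid=(t.min(0)+t.max(0))/2
            # top boundary circle fit on upper points
            print(name,c[i].round(0),'n',s[i,4],'ztop %.3f'%zt,'mid',mid.round(4),'ext',np.ptp(t,axis=0).round(3),'r %.3f'%np.hypot(*mid[:2]))
    if n=='scene':
        x=d['image'][225:310,190:320]; cv2.imwrite('pics/c.png',cv2.resize(x,None,fx=6,fy=6,interpolation=cv2.INTER_CUBIC)[:,:,::-1])
E
```

```text
scene
orange [256. 252.] n 173 ztop 0.033 mid [0.46   0.208  0.0319] ext [0.027 0.03  0.005] r 0.505
orange [290. 262.] n 179 ztop 0.033 mid [0.386  0.1634 0.0315] ext [0.029 0.029 0.005] r 0.419
orange [214. 264.] n 182 ztop 0.033 mid [0.493  0.3099 0.0316] ext [0.027 0.029 0.005] r 0.582
orange [247. 284.] n 150 ztop 0.034 mid [0.4025 0.2817 0.0322] ext [0.028 0.03  0.005] r 0.491
blue [364. 180.] n 265 ztop 0.041 mid [ 0.4546 -0.1713  0.0401] ext [0.045 0.048 0.006] r 0.486
blue [ 35. 227.] n 296 ztop 0.038 mid [0.8595 0.6061 0.0371] ext [0.019 0.114 0.007] r 1.052
blue [142. 223.] n 166 ztop 0.105 mid [0.6437 0.4024 0.103 ] ext [0.028 0.03  0.004] r 0.759
dark [327. 114.] n 157 ztop 0.155 mid [ 0.6481 -0.1965  0.1536] ext [0.026 0.021 0.004] r 0.677
dark [251. 122.] n 669 ztop 0.058 mid [ 0.8613 -0.0424  0.0596] ext [0.102 0.253 0.012] r 0.862
dark [151. 149.] n 300 ztop 0.117 mid [0.85   0.2881 0.118 ] ext [0.012 0.016 0.009] r 0.897
dark [228. 157.] n 373 ztop 0.112 mid [0.7078 0.114  0.1119] ext [0.051 0.05  0.007] r 0.717
dark [252. 184.] n 221 ztop 0.062 mid [0.6284 0.0969 0
[... 1040 characters left out ...]
 0.0415] ext [0.01  0.099 0.003] r 1.049
dark [202. 172.] n 303 ztop 0.018 mid [0.4144 0.5204 0.0164] ext [0.148 0.112 0.005] r 0.665
dark [340. 179.] n 162 ztop 0.078 mid [0.9195 0.2584 0.0767] ext [0.01  0.082 0.006] r 0.955
dark [306. 190.] n 202 ztop 0.116 mid [0.7105 0.1076 0.1142] ext [0.049 0.05  0.005] r 0.719
dark [283. 207.] n 125 ztop 0.067 mid [0.6301 0.0918 0.0653] ext [0.015 0.084 0.005] r 0.637
dark [382. 240.] n 720 ztop 0.060 mid [ 0.8499 -0.0596  0.0617] ext [0.065 0.274 0.012] r 0.852
dark [328. 229.] n 185 ztop 0.159 mid [ 0.6483 -0.2023  0.1571] ext [0.019 0.022 0.005] r 0.679
dark [251. 236.] n 568 ztop 0.031 mid [ 0.4914 -0.014   0.0297] ext [0.1   0.105 0.005] r 0.492
```

View pics/c.png

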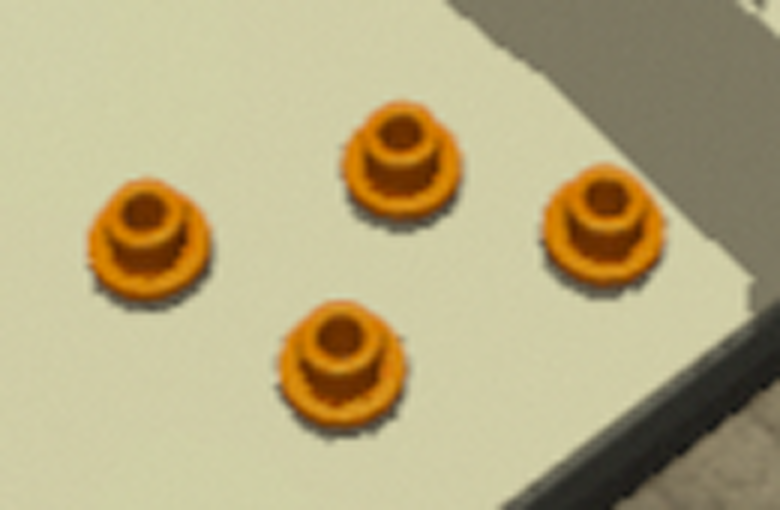

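Candidates for guide_disc: A (215,265) at r=0.58, B (257,252) at r=0.505, C (247,286) at r=0.49 and D (290,263) at r=0.42. A, the leftmost in the crop, fits because it is farthest from the base, at about (0.494, 0.305), and its boss, flange and 33 mm height match. I'll move above the cup.

>>> apply_moves(commands=[[1,-3.4,-3.5,0,0,0,0],[1,-3.4,-3.5,0,0,0,0],[1,-3.4,-3.5,0,0,0,0],[1,-3.4,-3.5,0,0,0,0],[1,-3.4,-3.5,0,0,0,0],[1,0,0,0,0,0,0],[1,0,0,0,0,0,0],[1,0,0,0,0,0,0]])

```text
clock: 1.05
tcp_pos: [0.4559, -0.1741, 0.2268]
orientation: [3.141, -0.0, 1.572]
ft_force: [0.6, 0.3, 0.1]
gripper_width: 0.0919
gripper_force: 0.0
```

```bash
cat >> h.py <<'E'
def blob(d,lo,hi,zlo,zhi,xy,r=.06):
    """mask of colour+height near xy; returns mask of the largest component"""
    P=d['P'];m=cv2.inRange(cv2.cvtColor(d['image'],cv2.COLOR_RGB2HSV),lo,hi)
    m[~((P[:,:,2]>zlo)&(P[:,:,2]<zhi)&(np.hypot(P[:,:,0]-xy[0],P[:,:,1]-xy[1])<r))]=0
    k,l,s,c=cv2.connectedComponentsWithStats(m)
    return (l==1+np.argmax(s[1:,4])).astype(np.uint8)
def circ(p):
    A=np.c_[2*p[:,:2],np.ones(len(p))];x=np.linalg.lstsq(A,(p[:,:2]**2).sum(1),rcond=None)[0]
    return x[:2],np.sqrt(x[2]+x[0]**2+x[1]**2)
def rim(d,m,zp):
    """circle fit of the outer contour of mask cast on plane z=zp"""
    c=max(cv2.findContours(cv2.convexHull(cv2.findNonZero(m))[None] if 0 else m,cv2.RETR_EXTERNAL,cv2.CHAIN_APPROX_NONE)[0],key=len)
    h=c[:,0,:]
    return circ(np.array([ray(d,u,v,zp) for u,v in h]))
E
python3 - <<'E'
from h import *
d=grab('wrist','d.png');print(bot.read_state()['tcp_pos'],d['pose'][:3,3])
m=blob(d,(98,100,20),(122,255,255),.034,.06,(.457,-.174))
print(m.sum(),np.nanmedian(d['P'][m>0][:,2]),rim(d,m,.042), rim(d,m,.044))
E
```

```text
[ 0.45601859 -0.17384241  0.22673187] [ 0.45504808 -0.09364595  0.38417094]
595 0.04071622528887758 (array([ 0.45654338, -0.17221635]), np.float64(0.024088289706009222)) (array([ 0.45653464, -0.17175711]), np.float64(0.0239474928864187))
```

View pics/d.png

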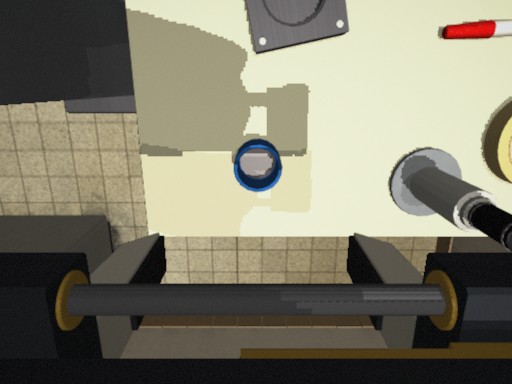

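The wrist view shows the cup at (258,165), centred between the fingers with its fitted radius near 25 mm. I'll descend and grip.

>>> apply_moves(commands=[[1,0,0.2,-4.5,0,0,0],[1,0,0,-4.5,0,0,0],[1,0,0,-4.5,0,0,0],[1,0,0,-3.8,0,0,0],[1,0,0,-3.4,0,0,0],[1,0,0,0,0,0,0],[0,0,0,0,0,0,0],[0,0,0,0,0,0,0],[0,0,0,0,0,0,0],[0,0,0,0,0,0,0],[0,0,0,0,0,0,0],[0,0,0,0,0,0,0]])

```text
clock: 2.3
tcp_pos: [0.4555, -0.1732, 0.0203]
orientation: [3.14, 0.0, 1.571]
ft_force: [-1.3, 1.1, 6.9]
gripper_width: 0.0491
gripper_force: 30.0
```

>>> apply_moves(commands=[[0,0,0,4,0,0,0],[0,0,0,4.5,0,0,0],[0,0,0,4.5,0,0,0],[0,1.1,2.8,2,0,0,0],[0,1.1,3,0,0,0,0],[0,1.1,2.5,0,0,0,0],[0,0,0,0,0,0,0],[0,0,0,0,0,0,0],[0,0,0,0,0,0,0]])

```text
clock: 3.2
tcp_pos: [0.4874, -0.091, 0.1696]
orientation: [-3.141, 0.0, 1.57]
ft_force: [-0.1, -0.2, -0.7]
gripper_width: 0.0493
gripper_force: 30.0
```

```bash
python3 - <<'E'
from h import *
d=grab('wrist','e.png');print(bot.read_state()['tcp_pos'],bot.read_state()['gripper_width'])
P=d['P'];xy=(.489,-.01)
near=np.hypot(P[...,0]-xy[0],P[...,1]-xy[1])<.075
top=((P[...,2]>.022)&(P[...,2]<.034)&near).astype(np.uint8)
k,l,s,c=cv2.connectedComponentsWithStats(top);top=(l==1+np.argmax(s[1:,4])).astype(np.uint8)
print('top',top.sum(),np.median(P[top>0][:,2]))
cs,hi=cv2.findContours(top,cv2.RETR_CCOMP,cv2.CHAIN_APPROX_NONE)
for q,h in zip(cs,hi[0]):
    if len(q)<60: continue
    p=np.array([ray(d,u,v,.027) for u,v in q[:,0]])
    print('hole' if h[3]>=0 else 'outer',len(q),circ(p), (cv2.minAreaRect((p[:,:2]*1e4).astype(np.float32))))
m=blob(d,(98,100,20),(122,255,255),.05,.2,bot.read_state()['tcp_pos'])
q=P[m>0];zt=np.percentile(q[:,2],95);print('cup',m.sum(),zt,rim(d,(m*(P[...,2]>zt-.006)).astype(np.uint8),zt))
E
```

```text
[ 0.48741346 -0.09115084  0.16957072] 0.048941465077534205
top 8789 0.026119625132975277
outer 434 (array([ 0.48990088, -0.00847747]), np.float64(0.05138044219193742)) ((4898.99560546875, -86.22418212890625), (897.6209716796875, 897.0769653320312), 11.799006462097168)
hole 197 (array([ 0.48983909, -0.00864009]), np.float64(0.027724897429010274)) ((4899.64501953125, -86.28045654296875), (554.7509765625, 555.4771118164062), 44.55253982543945)
cup 5394 0.1907380498632496 (array([ 0.486744  , -0.08853551]), np.float64(0.02204989933817429))
```

View pics/e.png

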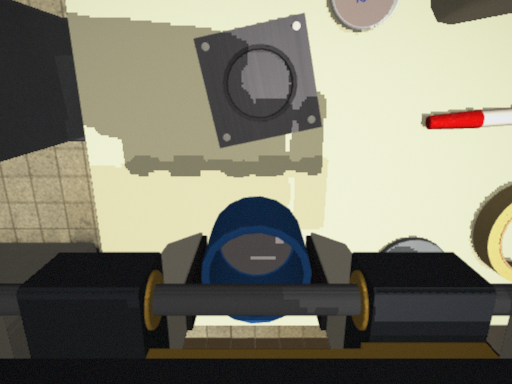

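The nest pocket is at (262,82). The block and pocket fits agree on (0.4899, -0.0086), with sizes 89.7 mm and 55.5 mm. I'll insert the cup.

>>> apply_moves(commands=[[0,0.28,4.0,0,0,0,0],[0,0,4.1,0,0,0,0],[0,0,0,-4.0,0,0,0],[0,0,0,-4.0,0,0,0],[0,0,0,-2.2,0,0,0],[0,0,0,0,0,0,0],[0,0,0,-1,0,0,0],[0,0,0,-0.9,0,0,0],[0,0,0,-0.8,0,0,0],[0,0,0,-0.8,0,0,0],[0,0,0,0,0,0,0],[0,0,0,0,0,0,0]])

```text
clock: 4.45
tcp_pos: [0.4908, -0.009, 0.0326]
orientation: [-3.142, -0.0, 1.571]
ft_force: [0.4, 0.5, -0.6]
gripper_width: 0.0492
gripper_force: 30.0
```

>>> apply_moves(commands=[[0.7,0,0,0,0,0,0],[0.7,0,0,0,0,0,0],[0.7,0,0,0,0,0,0],[0.7,0,0,0,0,0,0],[0.7,0,0,4,0,0,0],[0.7,0,0,4,0,0,0],[0.7,0,0,4,0,0,0],[0.7,0,0,4,0,0,0],[0.7,0,0,3,0,0,0],[0.7,0,0,0,0,0,0],[0.7,0,0,0,0,0,0],[0.7,0,0,0,0,0,0]])

```text
clock: 5.65
tcp_pos: [0.49, -0.0091, 0.2217]
orientation: [-3.14, 0.0, 1.571]
ft_force: [-0.4, -0.7, -1.0]
gripper_width: 0.0643
gripper_force: 0.0
```

```bash
python3 - <<'E'
from h import *
d=grab('wrist','f.png');P=d['P'];print(bot.read_state()['tcp_pos'])
m=blob(d,(98,100,20),(122,255,255),.046,.07,(.49,-.009))
print(m.sum(),np.median(P[m>0][:,2]),rim(d,m,.054))
E
```

```text
[ 0.489956   -0.00909076  0.22151404]
698 0.05267465850762437 (array([ 0.49029655, -0.00821922]), np.float64(0.024349711529618158))
```

The cup is seated: its rim reads 0.0527, the same -1.3 mm offset as on the bench, and its centre is within 1 mm. Next is the disc.

>>> apply_moves(commands=[[0.7,0.4,4.5,0,0,0,0],[0.7,0,4.5,0,0,0,0],[0.7,0,4.5,0,0,0,0],[0.7,0,4.5,0,0,0,0],[0.7,0,4.5,0,0,0,0],[0.7,0,4.5,0,0,0,0],[0.7,0,4.4,0,0,0,0],[0.7,0,0,0,0,0,0],[0.7,0,0,0,0,0,0],[0.7,0,0,0,0,0,0]])

```text
clock: 6.7
tcp_pos: [0.4949, 0.3033, 0.2217]
orientation: [-3.14, 0.002, 1.569]
ft_force: [0.0, 0.8, 0.5]
gripper_width: 0.0642
gripper_force: 0.0
```

```bash
cat >> h.py <<'E'
def disc(d,z0,xy):
    P=d['P'];m=blob(d,(6,150,60),(20,255,255),z0-.02,z0+.05,xy,.04)
    for zt in(.033,.013):
        t=(m*(abs(P[...,2]-z0-zt)<.0045)).astype(np.uint8)
        k,l,s,c=cv2.connectedComponentsWithStats(t);t=(l==1+np.argmax(s[1:,4])).astype(np.uint8)
        print('disc plane',zt,t.sum(),np.median(P[t>0][:,2]),rim(d,t,z0+zt))
E
python3 - <<'E'
from h import *
d=grab('wrist','g.png');print(bot.read_state()['tcp_pos'])
disc(d,0,(.494,.305))
E
```

```text
[0.49503186 0.30314142 0.22209788]
disc plane 0.033 506 0.03182706371526578 (array([0.49513283, 0.31009259]), np.float64(0.015224248203581701))
disc plane 0.013 761 0.011947265787119632 (array([0.49476224, 0.30932106]), np.float64(0.021462722476029646))
```

View pics/g.png

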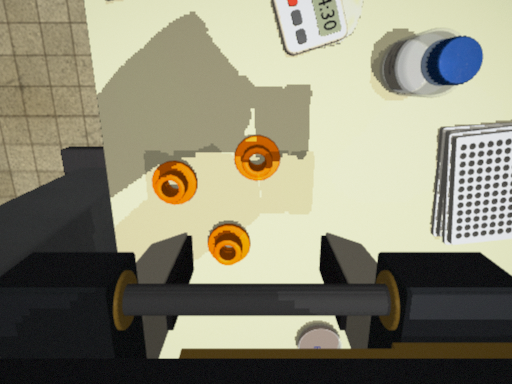

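Target disc A is at (257,158), measured (0.495, 0.3098), with the boss up and its hole visible. The bottle clears the gripper body by about 17 mm.

>>> apply_moves(commands=[[0.7,0,0.65,-4.5,0,0,0],[0.7,0,0,-4.5,0,0,0],[0.7,0,0,-4.5,0,0,0],[0.7,0,0,-3.8,0,0,0],[0.7,0,0,-3.3,0,0,0],[0.7,0,0,0,0,0,0],[0,0,0,0,0,0,0],[0,0,0,0,0,0,0],[0,0,0,0,0,0,0],[0,0,0,0,0,0,0],[0,0,0,0,0,0,0],[0,0,0,0,0,0,0]])

```text
clock: 7.95
tcp_pos: [0.4954, 0.3119, 0.0179]
orientation: [3.14, -0.001, 1.571]
ft_force: [-1.1, -1.2, 8.0]
gripper_width: 0.0307
gripper_force: 30.0
```

>>> apply_moves(commands=[[0,0,0,3,0,0,0],[0,0,0,4.5,0,0,0],[0,0,0,4.5,0,0,0],[0,0,-4,2.5,0,0,0],[0,0,-4.5,0,0,0,0],[0,-0.4,-4.5,0,0,0,0],[0,0,-4.5,0,0,0,0],[0,0,-4.5,0,0,0,0],[0,0,-3,0,0,0,0],[0,0,0,0,0,0,0],[0,0,0,0,0,0,0],[0,0,0,0,0,0,0]])

```text
clock: 9.15
tcp_pos: [0.4908, 0.0628, 0.1619]
orientation: [3.141, -0.001, 1.572]
ft_force: [-0.8, 0.7, -0.3]
gripper_width: 0.031
gripper_force: 30.0
```

```bash
python3 - <<'E'
from h import *
d=grab('wrist','i.png');s=bot.read_state();t=s['tcp_pos'];print(t,s['gripper_width'])
P=d['P'];m=blob(d,(6,150,60),(20,255,255),.08,.25,t,.06);q=P[m>0]
print(np.percentile(q[:,2],[3,50,97]))
disc(d,t[2]-.0165,t)
E
```

```text
[0.49080061 0.06302685 0.16182304] 0.030971406618818493
[0.15138905 0.16324221 0.17693042]
disc plane 0.033 1490 0.1759382888826562 (array([0.49006794, 0.06411559]), np.float64(0.012452926054315035))
disc plane 0.013 1849 0.1561598278236688 (array([0.49023911, 0.07179339]), np.float64(0.015308706499235561))
```

View pics/i.png

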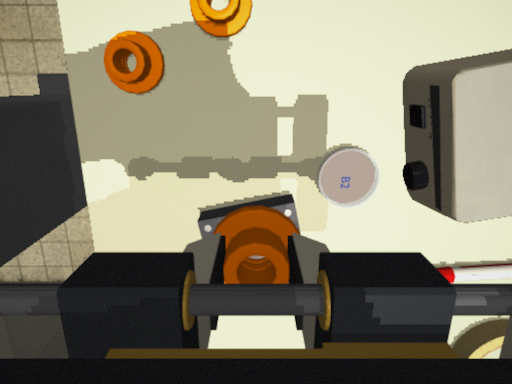

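```bash
python3 - <<'E'
from h import *
import numpy as np
d=grab('wrist');t=bot.read_state()['tcp_pos'];P=d['P'];z0=t[2]-.0178
m=blob(d,(6,150,60),(20,255,255),.08,.25,t,.06)
vs=[(u,np.nonzero(m[:,u])[0][0]) for u in range(235,280)]
for z in(.005,.013):
    p=np.array([ray(d,u,v,z0+z) for u,v in vs]);cx=.4903
    print(z,np.median(p[:,1]-np.sqrt(.025**2-(p[:,0]-cx)**2)),circ(p))
# boss top: row of front edge; print column profile
for v in range(204,290,2):print(v,d['image'][v,257],P[v,257].round(4))
E
```

```text
0.005 0.0590506212511304 (array([0.48977799, 0.06310695]), np.float64(0.02111519700791534))
0.013 0.061816255999056394 (array([0.48978709, 0.06688199]), np.float64(0.020122640440797007))
204 [34 33 34] [0.491  0.0376 0.0118]
206 [99 48  8] [0.4905 0.0848 0.1521]
208 [118  54   0] [0.4905 0.0844 0.1539]
210 [152  72   0] [0.4905 0.0841 0.1559]
212 [161  76   0] [0.4905 0.0834 0.1569]
214 [158  73   0] [0.4905 0.0822 0.1566]
216 [156  72   0] [0.4905 0.0807 0.1556]
218 [157  71   0] [0.4905 0.0798 0.1559]
220 [157  73   0] [0.4905 0.0788 0.1562]
222 [157  74   0] [0.4905 0.0779 0.1566]
224 [158  72   0] [0.4906 0.0768 0.1565]
226 [157  73   0] [0.4906 0.0759 0.1571]
228 [108  48   0] [0.4905 0.0759 0.1596]
230 [107  49   0] [0.4905 0.076  0.1625]
232 [108  51   4] [0.4905 0.0759 0.1647]
234 [110  49   3] [0.4905 0.0757 0.1664]
236 [109  51   0] [0.4905 0.0758 0.169 ]
238 [108  50   0] [0.4905 0.0754 0.1703]
240 [111  53   5] [0.4905 0.0756 0.1731]
242 [116  53   0] [0.4905 0.0756 0.1753]
244 [154  74   0] [0.4905 0.0751 0.1763]
246 [162  76   0] [0.4905 0.0738 0.1755]
248 [157  71   0] [0.4905 0.0731 0.1762]
250 [157  71   0] [0.4905 0.0724 0.1768]
252 [155  71   0] [0.4905 0.0708 0.1756]
254 [152  71   0] [0.4905 0.07   0.1762]
256 [149 134 125] [ 0.4911 -0.0137  0.017 ]
258 [137 123 117] [ 0.4911 -0.0154  0.0179]
260 [117  55   1] [0.4906 0.0518 0.1477]
262 [142  69   2] [0.4906 0.0504 0.1474]
264 [103  48   2] [0.4906 0.0515 0.1517]
266 [111  52   1] [0.4906 0.0515 0.1538]
268 [119  55   0] [0.4906 0.0507 0.1546]
270 [131  62   0] [0.4906 0.0512 0.1575]
272 [106  49   0] [0.4906 0.0515 0.1601]
274 [109  51   5] [0.4906 0.0512 0.1615]
276 [108  51   4] [0.4906 0.051  0.1632]
278 [109  50   4] [0.4906 0.051  0.1651]
280 [107  51   0] [0.4906 0.0513 0.1676]
282 [107  49   0] [0.4906 0.051  0.1689]
284 [39 33 24] [0.4903 0.0945 0.2405]
286 [41 41 41] [0.4903 0.0947 0.2417]
288 [48 47 46] [0.4903 0.0936 0.241 ]
```

Boss front (y 0.0757), hole wall (0.0511) and flange edge (0.0846) all give a disc centre of y = 0.060, and the disc is upright. It needs dy -6.8 cm and dz -9.5 cm.

>>> apply_moves(commands=[[0,0,-3.8,0,0,0,0],[0,0,-3.0,0,0,0,0],[0,0,0,-3.5,0,0,0],[0,0,0,-3.5,0,0,0],[0,0,0,0,0,0,0],[0,0,0,-0.8,0,0,0],[0,0,0,-0.7,0,0,0],[0,0,0,-0.6,0,0,0],[0,0,0,-0.4,0,0,0],[0,0,0,0,0,0,0],[0,0,0,0,0,0,0]])

```text
clock: 10.35
tcp_pos: [0.491, -0.0065, 0.067]
orientation: [3.141, -0.0, 1.571]
ft_force: [0.0, 0.7, -0.8]
gripper_width: 0.0307
gripper_force: 30.0
```

```bash
python3 - <<'E'
from h import *
d=grab('wrist');s=bot.read_state();print(s['tcp_pos'],s['ft_force']);P=d['P']
for v in range(196,300,6):print(v,d['image'][v,257],P[v,257].round(4))
E
```

```text
[ 0.49099637 -0.00651361  0.06695437] [-0.43190533  0.64059417 -1.74257875]
196 [21 40 64] [0.4909 0.015  0.0394]
202 [16 37 62] [0.4909 0.0151 0.0502]
208 [116  53   0] [0.4908 0.0155 0.0607]
214 [160  76   0] [0.4908 0.0125 0.0613]
220 [156  72   0] [0.4908 0.0095 0.0619]
226 [148  67   0] [0.4908 0.0058 0.0607]
232 [109  50   0] [0.4908 0.0062 0.0692]
238 [109  49   0] [0.4908 0.007  0.0781]
244 [156  77   3] [0.4908 0.0052 0.0805]
250 [155  70   0] [0.4908 0.0029 0.082 ]
256 [34 42 59] [ 0.491  -0.0308  0.0231]
262 [140  66   0] [ 0.4909 -0.0188  0.0532]
268 [119  54   0] [ 0.4908 -0.0187  0.0599]
274 [107  50   0] [ 0.4908 -0.0181  0.0671]
280 [106  48   0] [ 0.4908 -0.0183  0.0725]
286 [39 39 37] [0.4906 0.0251 0.1468]
292 [52 52 52] [0.4906 0.0242 0.148 ]
298 [56 55 56] [0.4906 0.0224 0.1479]
```

Aligned: the cup front is at y 0.0151 and the flange front at 0.0155, and the flange height is right. I'll release.

>>> apply_moves(commands=[[0.6,0,0,0,0,0,0],[0.6,0,0,0,0,0,0],[0.6,0,0,0,0,0,0],[0.6,0,0,0,0,0,0],[0.6,0,0,3,0,0,0],[0.6,0,0,4,0,0,0],[0.6,0,0,4,0,0,0],[0.6,0,0,4,0,0,0],[0.6,0,0,4,0,0,0],[0.6,0,0,0,0,0,0],[0.6,0,0,0,0,0,0],[0.6,0,0,0,0,0,0]])

```text
clock: 11.6
tcp_pos: [0.4901, -0.0066, 0.2556]
orientation: [-3.14, 0.0, 1.571]
ft_force: [0.3, -0.0, -0.7]
gripper_width: 0.0546
gripper_force: 0.0
```

```bash
cat >> h.py <<'E'
def hole(d,zp,xy):
    """centre of the hole in the boss top, by the inner contour of the top face"""
    P=d['P'];m=blob(d,(6,150,60),(20,255,255),.03,.1,xy,.035)
    t=(m*(P[...,2]>zp-.0045)).astype(np.uint8)
    cs,hi=cv2.findContours(t,cv2.RETR_CCOMP,cv2.CHAIN_APPROX_NONE)
    for q,h in zip(cs,hi[0]):
        if len(q)<25: continue
        p=np.array([ray(d,u,v,zp) for u,v in q[:,0]]);print('hole' if h[3]>=0 else 'outer',len(q),circ(p))
E
python3 - <<'E'
from h import *
d=grab('wrist','j.png');print(bot.read_state()['tcp_pos'])
disc(d,.049,(.49,-.009));hole(d,.082,(.49,-.009))
E
```

```text
[ 0.48993359 -0.0066079   0.2553578 ]
disc plane 0.033 544 0.08084309933731532 (array([ 0.49054957, -0.00813195]), np.float64(0.015274067778632106))
disc plane 0.013 864 0.060909503838478374 (array([ 0.49038115, -0.00832815]), np.float64(0.024026201793362054))
outer 87 (array([ 0.49054957, -0.00813195]), np.float64(0.015274067778632106))
hole 51 (array([ 0.49050662, -0.00810745]), np.float64(0.009108691858285901))
```

View pics/j.png

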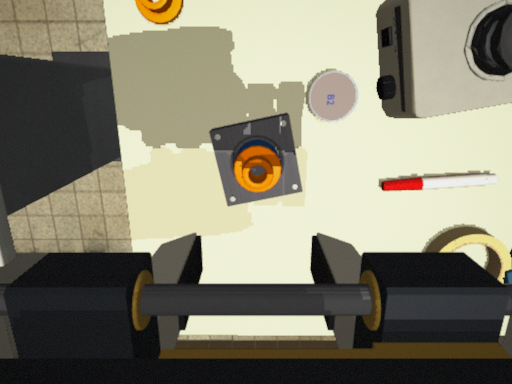

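The disc is seated at (257,168): flange and top heights are right, and the bore is at (0.4905, -0.0081). Next, the probe.

>>> apply_moves(commands=[[0.7,2.6,-3.0,0,0,0,0],[0.7,2.6,-3.0,0,0,0,0],[0.7,2.6,-3.0,0,0,0,0],[0.7,2.6,-3.0,0,0,0,0],[0.7,2.6,-3.0,0,0,0,0],[0.7,2.7,-3.0,0,0,0,0],[0.7,0,0,0,0,0,0],[0.7,0,0,0,0,0,0],[0.7,0,0,0,0,0,0]])

```text
clock: 12.55
tcp_pos: [0.6472, -0.1853, 0.2556]
orientation: [-3.14, -0.001, 1.572]
ft_force: [-0.3, -0.3, -0.6]
gripper_width: 0.0644
gripper_force: 0.0
```

```bash
python3 - <<'E'
from h import *
d=grab('wrist','k.png');print(bot.read_state()['tcp_pos'],bot.read_state()['gripper_width']);P=d['P']
m=((P[...,2]>.150)&(P[...,2]<.16)&(np.hypot(P[...,0]-.648,P[...,1]+.2)<.03)).astype(np.uint8)
print(m.sum(),np.median(P[m>0][:,2]),rim(d,m,.156))
m=((P[...,2]>.005)&(P[...,2]<.012)&(np.hypot(P[...,0]-.648,P[...,1]+.2)<.055)).astype(np.uint8)
h=cv2.convexHull(cv2.findNonZero(m))[:,0];print(circ(np.array([ray(d,u,v,.008) for u,v in h])))
E
```

```text
[ 0.64725699 -0.1851341   0.25614875] 0.06417897271906796
705 0.15488585985044245 (array([ 0.64813208, -0.19659627]), np.float64(0.011780188876818169))
(array([ 0.6482413 , -0.19723005]), np.float64(0.039343396065582445))
```

View pics/k.png

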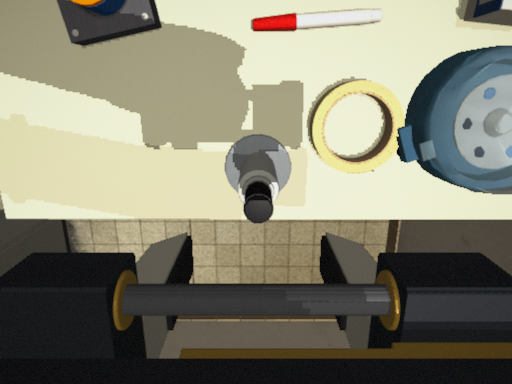

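The probe handle top is at (258,208), measured (0.648, -0.197), and the foot fit agrees, so it stands upright. I'll descend and grip.

>>> apply_moves(commands=[[0.7,0.1,-1.15,0,0,0,0],[0.7,0,0,-3,0,0,0],[0.7,0,0,-4,0,0,0],[0.7,0,0,-4,0,0,0],[0.7,0,0,-2.8,0,0,0],[0.7,0,0,0,0,0,0],[0,0,0,0,0,0,0],[0,0,0,0,0,0,0],[0,0,0,0,0,0,0],[0,0,0,0,0,0,0],[0,0,0,0,0,0,0],[0,0,0,0,0,0,0]])

```text
clock: 13.8
tcp_pos: [0.649, -0.1981, 0.1193]
orientation: [3.141, 0.0, 1.571]
ft_force: [-0.2, -0.0, 3.4]
gripper_width: 0.0234
gripper_force: 30.0
```

>>> apply_moves(commands=[[0,0,0,1,0,0,0],[0,0,0,2,0,0,0],[0,0,0,3,0,0,0],[0,0,0,3,0,0,0],[0,0,0,3,0,0,0],[0,0,0,0,0,0,0],[0,-2.6,3,0,0,0,0],[0,-2.6,3.3,0,0,0,0],[0,-2.6,3.3,0,0,0,0],[0,-2.6,3,0,0,0,0],[0,0,0,0,0,0,0],[0,0,0,0,0,0,0]])

```text
clock: 15.0
tcp_pos: [0.5445, -0.0715, 0.2391]
orientation: [3.141, 0.0, 1.572]
ft_force: [0.0, -0.2, -1.0]
gripper_width: 0.0235
gripper_force: 30.0
```

```bash
python3 - <<'E'
from h import *
s=bot.read_state();t=s['tcp_pos'];print(t,s['gripper_width'])
ds=[grab(n) for n in('wrist','scene','side')]
cr=[]
for d in ds:
    Pc=np.linalg.inv(d['pose'])@np.r_[t-[0,0,.05],1];u,v=(d['mtx']@(Pc[:3]/Pc[2]))[:2];print(u,v)
    M=cv2.getRotationMatrix2D((u,v),0,4.0 if d is not ds[0] else 1);M[:,2]+=np.array([130,200])-(u,v)
    cr.append(cv2.warpAffine(d['image'],M,(260,400)))
cv2.imwrite('pics/l.png',np.hstack(cr)[:,:,::-1])
E
```

```text
[ 0.54454744 -0.0714712   0.23914098] 0.02349365895142233
257.1540278302553 217.26943253196188
322.8393323042578 132.49578086854413
275.3231245724436 191.34302206622016
```

View pics/l.png

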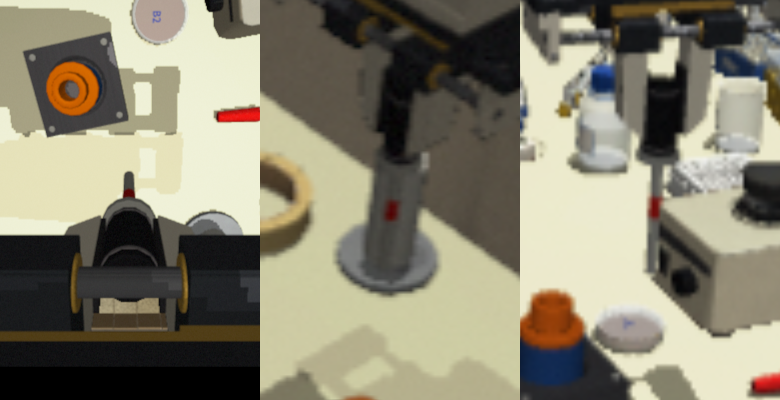

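The wrist panel shows the rod and red band below the collar at about (257,195) full frame, and the side panel shows it hanging upright. I'll measure the rod axis and bore together.

```bash
cat >> h.py <<'E'
def rod(d,t):
    P=d['P'];x,y,z=np.moveaxis(P,2,0)
    m=(np.hypot(x-t[0],y-t[1])<.012)&(z<t[2]-.022)&(z>t[2]-.112)
    hsv=cv2.cvtColor(d['image'],cv2.COLOR_RGB2HSV)
    vs,us=np.nonzero(m)
    print('rod n',m.sum(),'rows',vs.min(),vs.max())
    for v in range(vs.min(),vs.max()+1,2):
        k=us[vs==v]
        if len(k)<3:continue
        c=int(round(np.median(k)));q=P[v,k[0]:k[-1]+1]
        # axis: centre column ray; nearest surface + radius 4 mm in y
        print(v,len(k),'x %.4f'%np.median(P[v,k][:,0]),'ysurf %.4f'%np.max(P[v,k][:,1]),'z %.4f'%np.median(P[v,k][:,2]),d['image'][v,c])
E
python3 - <<'E'
from h import *
t=bot.read_state()['tcp_pos'];d=grab('wrist');rod(d,t);hole(d,.082,(.49,-.009))
for n in('side','scene'):
    d=grab(n);x,y,z=np.moveaxis(d['P'],2,0);h=cv2.cvtColor(d['image'],cv2.COLOR_RGB2HSV)
    m=((h[...,0]<6)|(h[...,0]>174))&(h[...,1]>120)&(np.hypot(x-t[0],y-t[1])<.025)&(z>t[2]-.09)
    v,u=np.nonzero(m);print(n,m.sum(),u.mean(),v.mean(),np.median(d['P'][m],axis=0))
    hole(d,.082,(.49,-.009))
E
```

```text
rod n 283 rows 188 214
188 5 x 0.5447 ysurf -0.0695 z 0.1344 [174 170 139]
190 9 x 0.5447 ysurf -0.0693 z 0.1379 [69 67 63]
192 10 x 0.5450 ysurf -0.0695 z 0.1433 [69 67 62]
194 11 x 0.5447 ysurf -0.0697 z 0.1483 [69 67 60]
196 11 x 0.5447 ysurf -0.0693 z 0.1532 [72 70 65]
198 11 x 0.5447 ysurf -0.0695 z 0.1581 [71 71 65]
200 11 x 0.5447 ysurf -0.0696 z 0.1633 [72 72 65]
202 11 x 0.5447 ysurf -0.0695 z 0.1669 [72 71 66]
204 11 x 0.5447 ysurf -0.0696 z 0.1712 [71 68 64]
206 11 x 0.5447 ysurf -0.0693 z 0.1760 [79 31 25]
208 11 x 0.5447 ysurf -0.0692 z 0.1806 [85 14  9]
210 13 x 0.5447 ysurf -0.0694 z 0.1834 [86 13  9]
212 13 x 0.5447 ysurf -0.0694 z 0.1871 [84 15  8]
214 4 x 0.5447 ysurf -0.0709 z 0.1877 [70 53 50]
outer 101 (array([ 0.49103603, -0.00891352]), np.float64(0.015241013558996461))
hole 59 (array([ 0.49117039, -0.00889391]), np.float64(0.009064255960257204))
side 12 276.6666666666667 193.08333333333334 [ 0.54615976 -0.07888503  0.18842148]
outer 25 (array([ 0.49165148, -0.01488019]), np.float64(0.01591564508111782))
scene 15 322.93333333333334 133.6 [ 0.54251356 -0.07004215  0.18331099]
outer 28 (array([ 0.48814243, -0.00595638]), np.float64(0.014490041175178991))
```

Wrist: the rod is vertical with its axis at (0.5447, -0.0735) and the hole is at (0.4911, -0.0089). The other two views agree within 3 mm. I'll move above the hole, stop with the tip about 13 mm clear, then look again from close by.

>>> apply_moves(commands=[[0,-1.8,2.2,0,0,0,0],[0,-1.8,2.2,0,0,0,0],[0,-1.8,2.0,0,0,0,0],[0,0,0,0,0,0,0],[0,0,0,-2,0,0,0],[0,0,0,-1.4,0,0,0],[0,0,0,0,0,0,0],[0,0,0,0,0,0,0],[0,0,0,0,0,0,0]])

```text
clock: 16.2
tcp_pos: [0.4916, -0.0084, 0.2054]
orientation: [3.14, -0.0, 1.57]
ft_force: [0.1, -0.4, -0.0]
gripper_width: 0.0235
gripper_force: 30.0
```

```bash
python3 - <<'E'
from h import *
t=bot.read_state()['tcp_pos'];print(t);d=grab('wrist');rod(d,t);hole(d,.082,(.49,-.009))
ds=[d,grab('scene'),grab('side')];cr=[]
for d in ds:
    Pc=np.linalg.inv(d['pose'])@np.r_[.4905,-.0085,.09,1];u,v=(d['mtx']@(Pc[:3]/Pc[2]))[:2];print(u,v)
    M=cv2.getRotationMatrix2D((u,v),0,6.0 if d is not ds[0] else 4);M[:,2]+=np.array([130,250])-(u,v)
    cr.append(cv2.warpAffine(d['image'],M,(260,500)))
cv2.imwrite('pics/m.png',np.hstack(cr)[:,:,::-1])
E
```

```text
[ 0.49156883 -0.00835086  0.20543242]
rod n 283 rows 188 214
188 5 x 0.4909 ysurf -0.0045 z 0.1008 [103  67  47]
190 9 x 0.4909 ysurf -0.0046 z 0.1049 [69 68 63]
192 10 x 0.4913 ysurf -0.0044 z 0.1099 [67 67 62]
194 11 x 0.4909 ysurf -0.0048 z 0.1154 [70 68 64]
196 11 x 0.4909 ysurf -0.0047 z 0.1200 [72 71 65]
198 11 x 0.4909 ysurf -0.0046 z 0.1250 [72 71 65]
200 11 x 0.4909 ysurf -0.0045 z 0.1291 [70 69 65]
202 11 x 0.4909 ysurf -0.0047 z 0.1342 [71 68 64]
204 11 x 0.4909 ysurf -0.0044 z 0.1374 [70 69 64]
206 11 x 0.4909 ysurf -0.0044 z 0.1429 [81 32 27]
208 11 x 0.4909 ysurf -0.0045 z 0.1474 [84  3  5]
210 13 x 0.4909 ysurf -0.0045 z 0.1504 [83  5  0]
212 13 x 0.4909 ysurf -0.0044 z 0.1538 [85  6  4]
214 4 x 0.4909 ysurf -0.0062 z 0.1533 [72 55 51]
outer 154 (array([ 0.49049605, -0.00792863]), np.float64(0.01328226977364))
255.47217416369662 188.54902013291363
315.37243255552573 183.01801203661552
249.90116898571137 214.19152761737033
```

View pics/m.png

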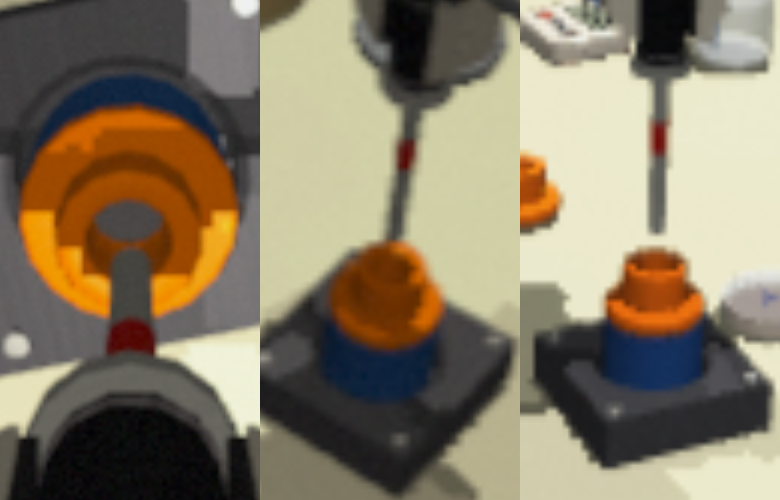

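Close-up: the disc sits flat on the cup. The rod tip at crop (131,250) is in line with the hole in the wrist view, and the side view agrees. I'll fit the bore's far arc for the final correction.

```bash
python3 - <<'E'
from h import *
from scipy.optimize import least_squares
d=grab('wrist');P=d['P'];zp=.082
m=blob(d,(6,150,60),(20,255,255),.03,.1,(.49,-.009),.035)
t=(m*(abs(P[...,2]-zp+.001)<.004)).astype(np.uint8)
far=[];inn=[]
for u in range(225,290):
    v=np.nonzero(t[:,u])[0]
    if len(v)<2: continue
    far.append(ray(d,u,v[0]-.5,zp)[:2])
    g=np.nonzero(np.diff(v)>2)[0]
    if 242<u<268 and len(g): inn.append(ray(d,u,v[g[0]]+.5,zp)[:2])
for n,p,r in(('boss',far,.016),('hole',inn,.009)):
    p=np.array(p);f=least_squares(lambda c:np.hypot(*(p-c).T)-r,(.49,-.012),loss='soft_l1',f_scale=.0005)
    print(n,len(p),f.x,np.median(abs(f.fun)))
for v in range(150,190,2):print(v,d['image'][v,256],P[v,256].round(4))
for n in('side','scene'):
    d=grab(n);x,y,z=np.moveaxis(d['P'],2,0);T=bot.read_state()['tcp_pos']
    a=(np.hypot(x-T[0],y-T[1])<.015)&(z>.11)&(z<.16)
    c=d['pose'][:2,3]-T[:2];c/=np.hypot(*c);print(n,a.sum(),np.median(d['P'][a],axis=0)[:2]-.003*c)
    m=blob(d,(6,150,60),(20,255,255),.03,.1,(.49,-.009),.035);q=d['P'][(m>0)&(z>.077)];print((q.min(0)+q.max(0))/2,np.ptp(q,axis=0))
E
```

```text
boss 37 [ 0.49035941 -0.00844957] 0.00019630935976842553
hole 9 [ 0.4905765  -0.00859584] 8.331342941888913e-05
150 [17 39 65] [0.4907 0.0154 0.0435]
152 [47 43 54] [0.4907 0.0153 0.0534]
154 [170  80   0] [0.4907 0.0147 0.0595]
156 [211 102   0] [0.4907 0.0134 0.0621]
158 [185  89   0] [0.4907 0.0116 0.0622]
160 [160  75   0] [0.4907 0.0095 0.0605]
162 [159  74   0] [0.4907 0.008  0.0621]
164 [138  65   0] [0.4907 0.0063 0.0626]
166 [107  49   0] [0.4907 0.0066 0.0718]
168 [110  51   0] [0.4907 0.0066 0.0795]
170 [156  74   0] [0.4907 0.0054 0.0815]
172 [162  78   0] [0.4907 0.0036 0.0812]
174 [154  69   0] [0.4907 0.0021 0.082 ]
176 [126  65  19] [ 0.4907 -0.0161  0.018 ]
178 [74 73 72] [ 0.4907 -0.0187  0.0162]
180 [73 70 69] [ 0.4907 -0.0204  0.0177]
182 [75 71 73] [ 0.4907 -0.0224  0.0181]
184 [75 71 69] [ 0.4907 -0.0245  0.0183]
186 [74 70 68] [ 0.4907 -0.0274  0.0156]
188 [105  67  51] [ 0.4906 -0.0047  0.1005]
side 46 [ 0.49212165 -0.00959463]
[ 0.49131761 -0.01337039  0.08160548] [0.02836268 0.03145633 0.00895868]
scene 49 [ 0.49066484 -0.00798931]
[ 0.48751307 -0.00772056  0.08015193] [0.02786822 0.03210397 0.00627271]
```

Bore (0.4905, -0.0087) against rod (0.4909, -0.0086): I'll shift by -0.5 mm in x and y and lower partway.

>>> apply_moves(commands=[[0,-0.05,-0.05,0,0,0,0],[0,0,0,0,0,0,0],[0,0,0,-0.5,0,0,0],[0,0,0,-0.5,0,0,0],[0,0,0,-0.5,0,0,0],[0,0,0,-0.5,0,0,0],[0,0,0,-0.5,0,0,0],[0,0,0,0,0,0,0],[0,0,0,0,0,0,0]])

```text
clock: 17.4
tcp_pos: [0.4903, -0.0085, 0.1796]
orientation: [-3.141, 0.0, 1.571]
ft_force: [0.9, -1.0, -0.7]
gripper_width: 0.0235
gripper_force: 30.0
```

```bash
python3 - <<'E'
from h import *
s=bot.read_state();t=s['tcp_pos'];print(t,s['ft_force']);cr=[]
for n,k in(('wrist',8),('scene',9),('side',9)):
    d=grab(n);Pc=np.linalg.inv(d['pose'])@np.r_[.4905,-.0087,.082,1];u,v=(d['mtx']@(Pc[:3]/Pc[2]))[:2];print(u,v)
    M=cv2.getRotationMatrix2D((u,v),0,k);M[:,2]+=np.array([130,200])-(u,v)
    cr.append(cv2.warpAffine(d['image'],M,(260,400)))
    if n=='wrist':
        P=d['P']
        for v in range(164,214,3):print(v,d['image'][v,256],P[v,256].round(4))
cv2.imwrite('pics/n.png',np.hstack(cr)[:,:,::-1])
E
```

```text
[ 0.49025208 -0.008529    0.17962722] [ 0.88078978 -0.95010812 -0.72631197]
257.3328864931079 195.14422671883867
164 [160  75   0] [0.4895 0.0113 0.0613]
167 [158  72   0] [0.4895 0.0086 0.0603]
170 [143  65   0] [0.4895 0.0066 0.0626]
173 [108  50   0] [0.4895 0.0066 0.0728]
176 [131  61   0] [0.4895 0.006  0.08  ]
179 [162  76   0] [0.4895 0.0038 0.0806]
182 [154  70   0] [0.4895 0.0016 0.0812]
185 [84 70 62] [ 0.4894 -0.0187  0.0181]
188 [73 73 68] [ 0.4895 -0.0051  0.0745]
191 [68 69 61] [ 0.4895 -0.0047  0.0842]
194 [71 71 66] [ 0.4895 -0.005   0.0908]
197 [70 67 63] [ 0.4895 -0.0054  0.0968]
200 [69 67 61] [ 0.4895 -0.0048  0.1055]
203 [70 71 64] [ 0.4895 -0.005   0.1115]
206 [80 29 24] [ 0.4895 -0.0046  0.1189]
209 [82 10  5] [ 0.4895 -0.0048  0.1244]
212 [85  9  5] [ 0.4895 -0.0049  0.1297]
315.1060245643726 185.10882883228473
249.85518947293428 216.59371923696438
```

View pics/n.png

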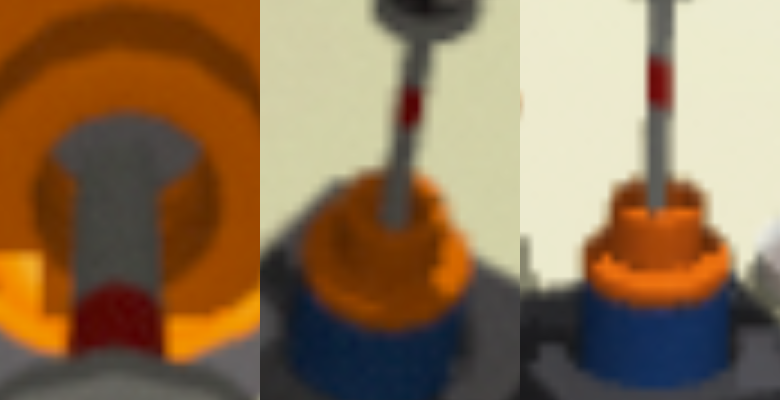

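The rod enters the hole freely. In the wrist crop it sits about 0.8 mm to the -x side (rod 117, hole centre 126), so I'll correct that and lower to depth.

>>> apply_moves(commands=[[0,0.07,0,0,0,0,0],[0,0,0,-0.5,0,0,0],[0,0,0,-0.5,0,0,0],[0,0,0,-0.5,0,0,0],[0,0,0,-0.5,0,0,0],[0,0,0,-0.5,0,0,0],[0,0,0,-0.5,0,0,0],[0,0,0,-0.5,0,0,0],[0,0,0,-0.5,0,0,0],[0,0,0,-0.3,0,0,0],[0,0,0,0,0,0,0],[0,0,0,0,0,0,0]])

```text
clock: 18.75
tcp_pos: [0.4911, -0.0085, 0.1368]
orientation: [3.142, 0.0, 1.571]
ft_force: [-0.3, 0.5, -1.4]
gripper_width: 0.0236
gripper_force: 30.0
```

```bash
python3 - <<'E'
from h import *
s=bot.read_state();t=s['tcp_pos'];print(t,s['ft_force'],s['gripper_force'])
d=grab('wrist');P=d['P']
for v in range(180,236,3):print(v,d['image'][v,256],P[v,256].round(4))
# at rim height: hole/rod edges by row
for v in range(196,222,4):
    print(v,[(u,*d['image'][v,u].tolist()) for u in range(234,280,2)])
E
```

```text
[ 0.49106975 -0.00854915  0.13676629] [-0.2824862   0.53941904 -1.44192951] 29.996018707752228
180 [159  73   0] [0.4903 0.0096 0.0622]
183 [157  73   0] [0.4903 0.0072 0.0613]
186 [110  51   0] [0.4903 0.0068 0.0675]
189 [108  47   0] [0.4903 0.0063 0.073 ]
192 [112  53   0] [0.4903 0.0061 0.0791]
195 [160  74   0] [0.4903 0.0047 0.0813]
198 [158  75   0] [0.4903 0.0025 0.0805]
201 [150  68   0] [0.4903 0.0009 0.0819]
204 [70 69 64] [ 0.4903 -0.0048  0.0715]
207 [84  5  5] [ 0.4903 -0.0046  0.0782]
210 [83  4  3] [ 0.4903 -0.0048  0.0832]
213 [78 22 19] [ 0.4903 -0.0052  0.0878]
216 [71 70 66] [0.4903 0.0054 0.1208]
219 [101 100  92] [0.4903 0.0045 0.1228]
222 [101 100  93] [0.4903 0.0029 0.123 ]
225 [43 39 39] [0.4903 0.0028 0.1271]
228 [22 22 20] [0.4903 0.0024 0.1301]
231 [12 11 15] [0.4903 0.0028 0.1346]
234 [5 7 7] [0.4903 0.0023 0.1372]
196 [(234, 158, 74, 0), (236, 138, 63, 0), (238, 99, 45, 0), (240, 106, 48, 4), (242, 108, 52, 1), (244, 140, 66, 0), (246, 157, 75, 0), (248, 162, 76, 0), (250, 163, 78, 0), (252, 164, 78, 0), (254, 162, 76, 0), (256, 162, 75, 0), (258, 162, 7
[... 2159 characters left out ...]
70, 65), (256, 71, 70, 66), (258, 71, 71, 66), (260, 70, 70, 65), (262, 70, 70, 65), (264, 77, 68, 60), (266, 80, 62, 50), (268, 87, 50, 27), (270, 135, 61, 0), (272, 154, 69, 0), (274, 155, 71, 0), (276, 155, 71, 0), (278, 147, 68, 0)]
220 [(234, 153, 70, 0), (236, 157, 73, 0), (238, 134, 69, 22), (240, 81, 66, 55), (242, 77, 76, 71), (244, 95, 95, 88), (246, 102, 101, 93), (248, 106, 104, 96), (250, 103, 102, 94), (252, 101, 99, 92), (254, 101, 100, 91), (256, 101, 101, 93), (258, 102, 102, 94), (260, 102, 101, 94), (262, 103, 102, 93), (264, 101, 102, 93), (266, 103, 101, 93), (268, 93, 91, 86), (270, 71, 69, 65), (272, 90, 68, 51), (274, 144, 71, 5), (276, 157, 74, 0), (278, 154, 71, 0)]
```

Rod and hole centres agree within about 0.3 mm in x (255.2 against 255.5 px) and 0.5 mm in y. The band's middle is at z of about 0.0825 with the rim at 0.082, and there is no contact force. I'm handing the job in.

```bash
python3 -c "
from bench import bot
print(bot.close_job())"
```

```text
the job is handed in; nothing more can be done
None
```

I handed the job in at about 19 s of the 72 s limit, with no verdict returned: by my last measurements the cup is in the pocket, the disc is flat on it, and the held probe is within about 1 mm of the hole's centre with the red band level with the rim.

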